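# Lift a warm spectacle front off the warmer with a spatula and lay it on the cooling rack

### The arm

A 7-joint arm with a two-finger parallel gripper is mounted at the origin on the work surface. World frame = base frame: x ahead of the robot, y to its left, z up, the work surface at z = 0. Lengths are in m, angles in rad, forces in N, time in s.
With the tool pointing down it reaches from about 0.4 to 0.875 m from the base axis. Payload 4.4 kg.
Tool frame: the origin (TCP) lies midway between the tips of the shut fingers; the grasp point (between the pads) lies 19 mm behind it; z points along the fingers, y is the direction in which the jaws open and shut (so a half turn about z gives the same grasp; the last joint's range is limited). The gripper opens to 85 mm and grips with 20 to 120 N. Pads are 22 mm wide; open, the fingers measure 114 mm over their backs; the gripper's body (76 mm by 85 mm) begins 54 mm behind the grasp point. The pads swing forward as they close: fully open they stand 13 mm farther back than shut.
Start: joints at [-1.391, 0.628, 0.038, 1.517, -0.027, 0.996, -0.02], TCP at [0.158, 0.63, 0.231] pointing down, gripper open.
Joint ranges: [-3.06, 3.06], [-0.37, 2.12], [-1.25, 1.32], [0.18, 2.47], [-1.1, 4.24], [0.23, 1.98], [-2.94, 2.94]. Speed limits (rad/s): [2.57, 2.57, 3.14, 3.14, 3.14, 3.14, 3.14].

### API

Orientations are given as a unit quaternion [x, y, z, w].
In Python, from station import * gives the robot as it stands. The module is installed in compiled form; this text tells all that it offers.
- The arm moves only by the tool play_rows, never from a script. Its argument "plan" is one flat list of numbers, 5 for each row, row after row: the shift along the tool's x, y, z in mm, then the turn about the tool's z in degrees, then the finger opening in mm, from 0 to 85.4. A call has 1 to 12 rows; each row shifts and turns the commanded pose from where the row before left it, along the tool's axes as they then stand; what a row does not reach is not made up. A row lasts 1/8 s, in which the tool goes at most 62.5 mm and 10.7 degrees, less where a joint would pass 70% of its speed; a pose out of reach is approached as far as the arm can. A call is refused whole if a number of a shift passes 62.5 or a number of a turn 10.7, either way. A call with a gripper value outside its range is refused whole. The fingers move at their own pace and stop on an object; "force" is the grip in N (left out, the last holds). Time passes only in rows, so rows that do not move let the fingers close. It gives the time, the measured TCP pose, the force and the opening at its end, in the units of the state.
- get_obs(): the state, without advancing time (a new reading comes with each control period).
- grab_frame(name): name is "scene" or "top" or "wrist"; returns a dict with "image" (420x560x3 uint8, red, green, blue), "fx", "fy", "cx", "cy" (pixels), "R" (3x3) and "t" (3): a world point X has camera coordinates R X + t. Camera axes: x right, y down, z forward; pixel columns grow to the right and rows downward; lengths in m; the calibration is good to about 2 mm. A picture is of the moment at which its call begins. There is no depth.
- finish_job(): hands the job in, once; it reports no verdict.
The state is a dict: "clock": time; "joint_pos": joint angles; "qvel": joint speeds; "tau": joint torques, N m; "eef_pos": TCP position; "tcp_rot": TCP orientation; "force": force on the tool from outside, world axes, zero at the start; "moment": the same for the moment, N m; "gripper_width": finger opening in m.
Only numpy, scipy, OpenCV 4.12 (cv2) and the standard library are available. Lean on these libraries where they do the work, as an engineer would, in place of code of your own. Each camera call takes 0.05 s, during which the arm holds its last target. There are 200 camera calls.

### The job

The tortoiseshell spectacle front on the warming plate is hot: without touching it with the gripper, take the spatula from its rest, slide the blade under the front (the red fence stops it from running away) and lift it off. Carry it to the cooling rack and lower the blade between the two blue rails until they take the front, which must lie flat across both rails and between their end stops, then draw the blade out and lay the spatula back on its rest the way it lay. Do not drop the front on the bench, and leave the green front, the jar, the bar of wax and the cup where they are.

Things in the scene. Friction and masses are not known exactly. Their poses are not given: they have to be found in the camera images.
- spatula: Steel spatula, raised black handle, 0.18 kg. Origin: in the plane of the blade's underside, below the grasp place; x from handle to blade, z up. Blade: sheet 1.8 mm thick, x 85 to 175 mm, y +-35 mm, underside z = 0. Handle: bar 22 mm wide (y), z 36 to 58 mm, x -85 to 50 mm; a thin sloping neck joins it to the blade's rear edge.
- spatula_grip (a point): middle of the spatula's handle where it is best grasped, 47 mm above the plane of the blade's underside; grasp from above across the 22 mm width
- blade_mid (a point): centre of the blade's upper face, 130 mm ahead of the grip along the spatula's x
- frame: Hot tortoiseshell (brown, amber spots) spectacle front, no lenses: two round rims, 150 mm long (y), 60 mm wide (x), 11 mm high, 40 g. Origin: centre, at the level of its lowest points. Stands on its end pieces (y +-61 to +-75 mm); between them the underside is 2.5 mm higher. Rims: 8 mm round bar on circles of radius 26 mm centred at y = +-36 mm. Lies on the warmer, about parallel to the fence.
- warmer: Fixed grey warming plate, 150 mm (x) by 210 mm (y), flat metal top 30 mm above the bench. Origin: centre of its underside. Open front edge at x = -75 mm; along the back a red fence, face at x = 55 mm, 180 mm long, 14 mm above the plate. +x is the direction in which to slide the spatula in.
- rack: Fixed cooling rack: plywood base 130 (x) by 150 mm (y), 8 mm thick; two blue rails along x, 100 mm long, 14 mm wide, centred at y = +-53 mm (92 mm free between), tops 40 mm above the bench. Stops at the rail ends stand 8 mm higher, faces at x = +-41 mm. Origin: centre of underside. Open between the rails at both ends; blade points to +x. The front goes across the rails, centred.
- rest: Fixed dark wooden spatula rest: board x -90 to 180 mm, 90 mm wide, 8 mm thick; a block at x -73 to -47 mm, 70 mm wide, top 44 mm above the bench, carries the handle. Origin: on the bench below the place of the spatula's grip; the blade points to +x. At home the spatula's origin is 8 mm above the rest's origin, axes alike.
- green_frame: bystander: olive green spectacle front lying flat on the bench, 150 x 60 x 11 mm
- jar: bystander: squat jar with a steel lid, 64 mm across, 55 mm tall
- wax: bystander: green bar of polishing wax, 50 x 110 x 35 mm
- pot: bystander: blue ceramic cup, 72 mm across, 75 mm tall
Not all that is in view belongs to the job. Leave any purple or yellow look-alike of the frame alone.

How it is judged:
By the outcome, as a careful person would: the job done as asked, in the order asked, and still so for the second after the job is handed in, with the robot touching nothing.
It also fails if it takes over 61 s, if anything falls off the work surface, if the arm or the gripper's body presses on something with over 40 N, if the wrist force passes 120 N, or if a joint passes its speed limit or range.

## Working session

There is one attempt and no reset: what is moved stays moved. The work goes in short steps, Python scripts to look and compute and a tool call to move; the robot and the scene stay as the last step left them, time stands still between calls to the robot, and variables do not carry over. Pictures are saved under pics/ and viewed, about 8 in all and at most 12, crops included, and the job is handed in when it is done.

Besides the shell and the picture viewer there is one more tool, called as name(argument=value, ...) on one line, values as JSON. play_rows: Moves the arm, as the interface text tells. Its arguments: {"type":"object","properties":{"plan":{"type":"array","items":{"type":"number"}},"force":{"type":"number"}},"required":["plan"]}

```bash
mkdir -p pics
cat > h.py <<'E'
from station import *
import numpy as np, cv2
from scipy.spatial.transform import Rotation as Ro
def snap(n,f):
    c=grab_frame(n); cv2.imwrite(f,c["image"][:,:,::-1]); np.savez(f[:-4],**c); return c
def ray(c,uv,z):
    uv=np.atleast_2d(np.array(uv,float)); d=np.c_[(uv[:,0]-c["cx"])/c["fx"],(uv[:,1]-c["cy"])/c["fy"],np.ones(len(uv))]@c["R"]
    o=-c["R"].T@c["t"]; return o+d*((z-o[2])/d[:,2])[:,None]
def proj(c,X):
    p=np.atleast_2d(X)@c["R"].T+c["t"]; return np.c_[c["fx"]*p[:,0]/p[:,2]+c["cx"],c["fy"]*p[:,1]/p[:,2]+c["cy"]]
E
python3 - <<'E'
from h import *
for n in("scene","top"):
    c=snap(n,f"pics/{n}0.png"); print(n,c["fx"],-np.array(c["R"]).T@c["t"])
o=get_obs(); print(o["eef_pos"],o["tcp_rot"],o["clock"],o["force"]); print(Ro.from_quat(o["tcp_rot"]).as_matrix().round(3))
E
```

```text
scene 400.3252162114043 [ 0.96254004 -0.5888311   1.0704595 ]
top 445.87044357316927 [ 0.17561993 -0.05476881  1.32962335]
[0.15799083 0.62995083 0.23048629] [ 1.22599292e-01  9.92455900e-01 -8.29956307e-04 -1.02991655e-04] 0.1 [-0.41800281  0.54347405 -0.79589115]
[[-0.97   0.243 -0.   ]
 [ 0.243  0.97  -0.002]
 [ 0.    -0.002 -1.   ]]
```

View pics/top0.png

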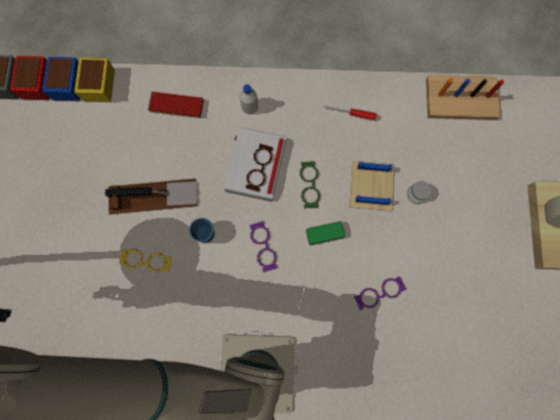

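View pics/scene0.png

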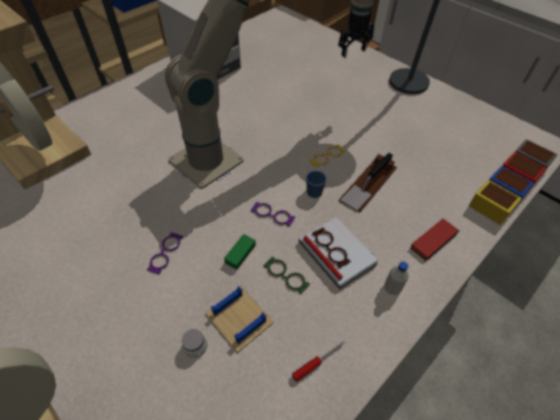

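The top view shows these possible spectacle fronts:
- brown with amber spots on the grey plate, (260,167)
- green at (310,185)
- purple at (264,246) and (380,292)
- yellow at (146,260)

I choose the one on the plate. The spatula is on the brown rest (153,195), the blue-railed rack is at (373,185), and the plate's red fence is on its right side. I'll check this in a crop and measure.

Run:
```python
from h import *
c=dict(np.load("pics/top0.npz")); im=c["image"]; 
cv2.imwrite("pics/crop0.png",cv2.resize(im[120:280,95:415],None,fx=2.5,fy=2.5,interpolation=cv2.INTER_CUBIC)[:,:,::-1])
hsv=cv2.cvtColor(im,cv2.COLOR_RGB2HSV)
def comps(lo,hi,box,z,mina=30):
    m=cv2.inRange(hsv,lo,hi); k=np.zeros_like(m); x0,y0,x1,y1=box; k[y0:y1,x0:x1]=m[y0:y1,x0:x1]
    for ct in cv2.findContours(k,cv2.RETR_EXTERNAL,cv2.CHAIN_APPROX_NONE)[0]:
        if cv2.contourArea(ct)<mina: continue
        P=ray(c,ct[:,0].astype(float),z)[:,:2].astype(np.float32)
        r=cv2.minAreaRect(P*1000); print(lo,cv2.contourArea(ct),ct[:,0].mean(0).round(),np.round(r[0],1),np.round(r[1],1),round(r[2],1))
print("rails");comps((100,100,40),(125,255,255),(345,150,405,215),.04)
print("fence");comps((170,100,60),(180,255,255),(225,120,300,205),.044);comps((0,150,60),(4,255,255),(225,120,300,205),.044)
print("warmer");comps((0,0,140),(180,40,255),(222,120,290,205),.03,300)
print("frame");comps((0,60,10),(25,255,120),(235,135,277,197),.04)
print("rest");comps((0,80,20),(20,255,130),(100,170,205,220),.008,100)
```

```text
rails
(100, 100, 40) 137.0 [373. 200.] [ 503.7 -327.7] [100.9  15.9] 86.6
(100, 100, 40) 155.5 [375. 166.] [ 608.8 -334.7] [97.2 19.3] 86.7
fence
(0, 150, 60) 109.0 [275. 166.] [600.4 -32. ] [  9.6 172.1] 79.6
warmer
(0, 0, 140) 3521.0 [257. 171.] [616.1  29.5] [269.5 209.2] 2.0
frame
(0, 60, 10) 52.5 [255. 185.] [538.6  26. ] [52.6 32.5] 88.5
(0, 60, 10) 83.0 [261. 161.] [609.5  12.3] [ 54.7 112.7] 74.5
rest
(0, 80, 20) 913.0 [149. 204.] [482.2 337.8] [ 57.  265.3] 5.0
(0, 80, 20) 235.0 [152. 184.] [528.7 344.3] [ 32.2 261.4] 7.4
```

View pics/crop0.png

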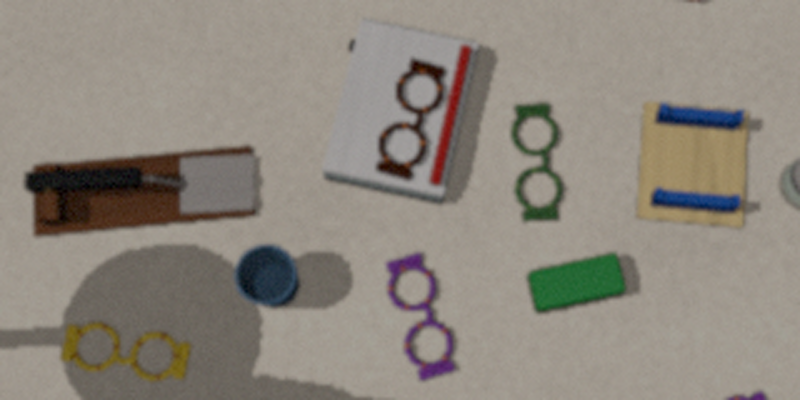

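The crop confirms it: the brown and amber front lies on the plate next to the red fence, and the purple, yellow and green ones are separate. Next I'll work out coarse poses from the corners and the first move.

```bash
cat >> h.py <<'E'
def yaw(a,b): d=np.subtract(b,a); return np.degrees(np.arctan2(d[1],d[0]))
def togo(xy,z,hd):
    """remaining tool shift (mm) in present axes / turn (deg) to TCP at xy,z with tool x opposite to heading hd (deg)"""
    o=get_obs(); R=Ro.from_quat(o["tcp_rot"]).as_matrix(); y=np.degrees(np.arctan2(R[1,0],R[0,0]))
    turn=-((hd+180-y+180)%360-180)
    d=(np.array([*xy,z])-o["eef_pos"])*1000
    a=np.radians(hd+180); T=np.array([[np.cos(a),np.sin(a),0],[np.sin(a),-np.cos(a),0],[0,0,-1]])
    print("now",o["eef_pos"].round(4),"turn",turn.round(2),"shift now-axes",(R.T@d).round(1),"shift after turn",(T.T@d).round(1),"F",o["force"].round(1),"w",round(o["gripper_width"]*1000,1),"t",round(o["clock"],2))
E
python3 - <<'E'
from h import *
c=dict(np.load("pics/top0.npz"))
f=lambda L,z: (ray(c,np.array(L)/2.5-.3+[95,120],z)*1000)[:,:2].round(1)
b=f([(35,165),(35,235),(258,149),(258,213)],.008); print("rest",b)
print(yaw(b[0],b[2]),yaw(b[1],b[3]), b.mean(0))
w=f([(365,20),(478,42),(325,178),(443,192)],.03); print("warm",w,yaw(w[0],w[1]),yaw(w[2],w[3]),w.mean(0))
g=f([(428,68),(394,170),(420,91),(402,147)],.036); print("frame",g,yaw(g[0],g[1]),yaw(g[2],g[3]),g[2:].mean(0),g[:2].mean(0))
h=f([(30,182),(140,178)],.066); print("handle",h,yaw(*h))
p=f([(268,275),(160,355),(565,283),(535,160)],.02);print(p)
m=(b[0]+b[1])/2; a=np.radians(yaw(b[0],b[2])); xy=(m+90*np.array([np.cos(a),np.sin(a)]))/1000; print("rest origin",xy)
togo(xy,.2,yaw(b[0],b[2]))
E
```

```text
rest [[529.1 476.9]
 [441.4 466.8]
 [558.8 204.4]
 [477.9 198.6]]
-83.77983791230393 -82.25008768713634 [501.8   336.675]
warm [[723.6  79. ]
 [699.3 -62.4]
 [518.9 116.7]
 [506.3 -26.1]] -99.75119500939086 -95.04245106917091 [612.025  26.8  ]
frame [[660.9  -2.1]
 [530.1  33.6]
 [630.9   6.5]
 [559.1  25.3]] 164.73376238004064 165.32716295611002 [595.   15.9] [595.5   15.75]
handle [[492.8 457. ]
 [502.  328.7]] -85.89851532979354
[[ 399.8  178.9]
 [ 300.3  299. ]
 [ 402.2 -175.1]
 [ 552.9 -136.5]]
rest origin [0.49500143 0.38237984]
now [0.158  0.63   0.2305] turn 69.7 shift now-axes [-387.1 -158.1   30.8] shift after turn [-282.6  308.2   30.5] F [-0.4  0.5 -0.8] w 85.2 t 0.1
```

play_rows(plan=[0,0,0,10,85,0,0,0,10,85,0,0,0,10,85,0,0,0,10,85,0,0,0,10,85,0,0,0,10,85,0,0,0,10,85,-40,44,0,0,85,-40,44,0,0,85,-40,44,0,0,85,-40,44,0,0,85,-40,44,0,0,85], force=100)

```text
clock: 1.6
eef_pos: [0.3987, 0.4529, 0.231]
tcp_rot: [0.67, 0.743, -0.0, -0.0]
force: [0.7, 0.9, 0.0]
gripper_width: 0.0846
```

play_rows(plan=[-40,44,0,0,85,-42,44,0,0,85,0,0,0,0,85,0,0,0,0,85])

```text
clock: 2.1
eef_pos: [0.493, 0.3819, 0.2307]
tcp_rot: [0.67, 0.742, -0.001, -0.001]
force: [-1.0, 0.3, 0.8]
gripper_width: 0.085
```

Run:
```python
from h import *
c=snap("wrist","pics/w1.png"); print(-c["R"].T@c["t"],c["R"].round(2).tolist(),c["fx"])
togo((.495,.3824),.036,-84)
o=get_obs(); print(o["joint_pos"].round(2))
```

```text
[0.48619712 0.44756528 0.3730046 ] [[0.99, 0.1, -0.0], [0.1, -0.96, 0.26], [0.03, -0.26, -0.97]] 323.72069567860285
now [0.4922 0.3828 0.2308] turn 0.01 shift now-axes [ -0.8   3.1 194.8] shift after turn [ -0.7   2.7 194.8] F [-0.1  1.  -0.6] w 85.2 t 2.15
[-0.92  0.61  0.36  1.6  -0.25  0.97 -0.37]
```

View pics/w1.png

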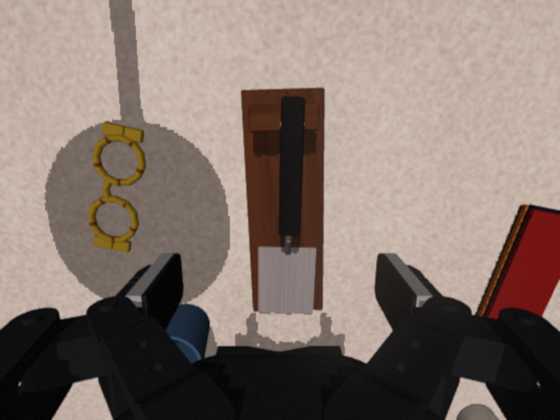

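The wrist view shows the spatula clearly. The handle runs from (293,98) to (289,236), and the blade lies on the dark rest at (258..315, 247..314).

Run:
```python
from h import *
c=dict(np.load("pics/w1.npz")); im=c["image"]; hsv=cv2.cvtColor(im,cv2.COLOR_RGB2HSV)
def rect(m,box,z,nm):
    k=np.zeros_like(m);x0,y0,x1,y1=box;k[y0:y1,x0:x1]=m[y0:y1,x0:x1]
    ct=max(cv2.findContours(k,cv2.RETR_EXTERNAL,cv2.CHAIN_APPROX_NONE)[0],key=cv2.contourArea)
    r=cv2.minAreaRect((ray(c,ct[:,0].astype(float),z)[:,:2]*1000).astype(np.float32)); print(nm,np.round(r[0],1),np.round(r[1],1),round(r[2],2)); return np.array(r[0])
B=rect(cv2.inRange(hsv,(0,0,110),(180,60,255)),(254,243,319,317),.0098,"blade")
H=rect(cv2.inRange(im,(0,0,0),(45,40,40)),(270,90,312,237),.066,"handle")
rest=rect(cv2.inRange(hsv,(0,90,20),(20,255,160))|cv2.inRange(hsv,(0,0,110),(180,60,255))*0,(235,80,330,325),.008,"rest")
a=yaw(H,B); u=(B-H)/np.linalg.norm(B-H); print("yaw H->B",a,"dist(147.5)",np.linalg.norm(B-H)); 
print("grip from B",B-130*u,"from H",H+17.5*u)
```

```text
blade [515.7 250. ] [82.1 95.1] 5.95
handle [502.  399.1] [ 38.  133.4] 5.93
rest [504.1 343.8] [ 88. 267.] 7.52
yaw H->B -84.72430037556695 dist(147.5) 149.72945523363498
grip from B [503.78616571 379.43230902] from H [503.58117116 381.6523198 ]
```

Run:
```python
from h import *
c=dict(np.load("pics/w1.npz"));im=c["image"]
for r in (170,200,220): 
    g=im[r,265:315].sum(1).astype(int); print(r,g.tolist())
for r in (260,280,300): 
    g=im[r,245:330].sum(1).astype(int); print(r,g.tolist())
f=lambda L,z:(ray(c,L,z)*1000)[:,:2].round(1)
print(f([(292.5,98),(289,235)],.066),f([(287,248),(286.5,313.5)],.0098),f([(247.5,200),(323.5,200),(253,300),(323,300)],.008))
```

```text
170 [128, 132, 126, 124, 129, 132, 141, 133, 146, 138, 142, 143, 138, 137, 110, 67, 59, 57, 66, 65, 63, 62, 69, 64, 70, 64, 64, 63, 71, 72, 64, 68, 68, 63, 67, 72, 61, 100, 139, 152, 154, 148, 153, 142, 146, 149, 146, 147, 143, 141]
200 [140, 136, 138, 133, 128, 134, 125, 139, 131, 127, 142, 145, 146, 133, 86, 61, 52, 59, 57, 56, 58, 59, 63, 68, 65, 64, 69, 63, 66, 67, 64, 67, 73, 67, 57, 60, 98, 133, 153, 159, 153, 150, 158, 154, 144, 147, 148, 151, 148, 144]
220 [139, 141, 145, 140, 129, 137, 133, 138, 141, 128, 141, 130, 127, 102, 65, 51, 55, 67, 61, 62, 63, 66, 66, 70, 60, 67, 63, 64, 59, 68, 75, 63, 65, 64, 63, 74, 121, 145, 146, 150, 149, 157, 150, 152, 155, 149, 145, 143, 144, 148]
260 [554, 563, 562, 565, 524, 301, 153, 134, 144, 144, 145, 139, 191, 308, 377, 398, 390, 398, 394, 386, 378, 382, 387, 387, 387, 385, 384, 378, 386, 387, 382, 386, 380, 377, 373, 371, 370, 379, 380, 371, 381, 390, 386, 375, 377, 381, 380, 386, 391, 380, 381, 391, 389, 391, 393, 395, 391, 393, 389, 392, 395, 397, 395, 382, 381, 386, 390, 401, 392, 383, 301, 196, 148, 146, 151, 142, 148, 219, 419, 54
[... 310 characters left out ...]
0, 389, 390, 383, 382, 387, 393, 381, 384, 381, 388, 396, 381, 368, 284, 182, 146, 142, 152, 158, 155, 155, 267, 502, 550, 542, 531, 539, 545, 553]
300 [538, 532, 536, 535, 536, 532, 500, 337, 175, 142, 137, 139, 189, 294, 367, 391, 381, 389, 388, 393, 382, 376, 376, 376, 375, 380, 382, 379, 376, 373, 377, 373, 372, 372, 370, 368, 376, 380, 376, 378, 384, 386, 374, 372, 378, 377, 383, 372, 372, 375, 386, 386, 388, 390, 379, 383, 388, 381, 371, 386, 385, 387, 388, 386, 382, 379, 377, 373, 278, 180, 144, 139, 143, 146, 157, 160, 156, 269, 497, 552, 551, 540, 520, 522, 537]
[[496.7 464.7]
 [508.2 333.7]] [[511.7 296.1]
 [520.9 206.4]] [[459.5 350.3]
 [547.5 359.4]
 [476.6 220.2]
 [565.1 229.4]]
```

```bash
cat >> h.py <<'E'
def edges(c,rows,a,b,lvl,z):
    """subpixel crossings of level along rows between cols a,b -> world pts mm"""
    out=[]
    for r in rows:
        g=c["image"][r,a:b].sum(1).astype(float); s=np.where(np.diff(np.sign(g-lvl)))[0]
        if len(s): i=s[0]; out.append((a+i+(lvl-g[i])/(g[i+1]-g[i]),r))
    P=ray(c,out,z)[:,:2]*1000; vx,vy,x0,y0=cv2.fitLine(P.astype(np.float32),cv2.DIST_HUBER,0,.01,.01).ravel()
    if vy>0: vx,vy=-vx,-vy
    return np.degrees(np.arctan2(vy,vx)),np.array([x0,y0]),len(out)
E
python3 - <<'E'
from h import *
c=dict(np.load("pics/w1.npz"))
print("restL",edges(c,range(110,305,3),238,258,340,.008)); print("restR",edges(c,range(110,305,3),318,332,340,.008))
print("bladeL",edges(c,range(252,310,2),254,262,270,.0098)); print("bladeR",edges(c,range(252,310,2),308,319,270,.0098))
print("hanL",edges(c,range(155,230,2),272,286,100,.066)); print("hanR",edges(c,range(155,230,2),294,312,105,.066))
E
```

```text
restL (np.float32(-82.4926), array([459.3633 , 342.60852], dtype=float32), 65)
restR (np.float32(-82.48999), array([548.4417 , 349.00323], dtype=float32), 65)
bladeL (np.float32(-84.961685), array([480.84973, 242.75667], dtype=float32), 29)
bladeR (np.float32(-85.206856), array([549.6316 , 260.79865], dtype=float32), 29)
hanL (np.float32(-85.03181), array([493.35492, 375.74277], dtype=float32), 38)
hanR (np.float32(-84.80599), array([516.39575, 367.56528], dtype=float32), 38)
```

Run:
```python
from h import *
togo((.5041,.3808),.036,-85)
```

```text
now [0.4922 0.3828 0.2308] turn 1.01 shift now-axes [ -3.4  11.9 194.8] shift after turn [ -3.   11.7 194.8] F [-0.1  1.  -0.6] w 85.2 t 2.15
```

play_rows(plan=[-3,12,20,1,85,0,0,40,0,85,0,0,45,0,85,0,0,40,0,85,0,0,30,0,85,0,0,20,0,60,0,0,0,0,40])

```text
clock: 3.02
eef_pos: [0.5046, 0.3796, 0.0343]
tcp_rot: [0.676, 0.737, -0.002, -0.0]
force: [0.1, 0.1, 0.4]
gripper_width: 0.0513
```

Run:
```python
from h import *
togo((.5041,.3808),.036,-85)
```

```text
now [0.5046 0.3796 0.0343] turn -0.06 shift now-axes [ 1.3 -0.4 -1.7] shift after turn [ 1.3 -0.4 -1.7] F [0.1 0.1 0.4] w 51.3 t 3.02
```

play_rows(plan=[1,0,-1.5,0,30,0,0,0,0,10,0,0,0,0,10,0,0,0,0,10,0,0,0,0,10,0,0,0,0,10], force=110)

```text
clock: 3.78
eef_pos: [0.5068, 0.3819, 0.0397]
tcp_rot: [0.676, 0.737, 0.002, 0.0]
force: [-0.2, 0.5, 6.5]
gripper_width: 0.0203
```

play_rows(plan=[0,0,-10,0,10,0,0,-20,0,10,0,0,-40,0,10,0,0,-45,0,10,0,0,-35,0,10,0,0,0,0,10])

```text
clock: 4.53
eef_pos: [0.5077, 0.382, 0.1921]
tcp_rot: [0.676, 0.737, 0.004, 0.001]
force: [0.3, 0.6, -2.9]
gripper_width: 0.02
```

Run:
```python
from h import *
c=snap("scene","pics/s1.png"); c=snap("wrist","pics/w2.png")
togo((.595,.016),.15,-103); o=get_obs(); print(o["moment"])
```

```text
now [0.5053 0.3809 0.1882] turn 17.92 shift now-axes [-371.2   58.1   38.1] shift after turn [-335.3  169.5   38.2] F [ 0.1 -0.1 -2.9] w 20.2 t 4.62
[0.03541019 0.01788805 0.00275219]
```

View pics/w2.png

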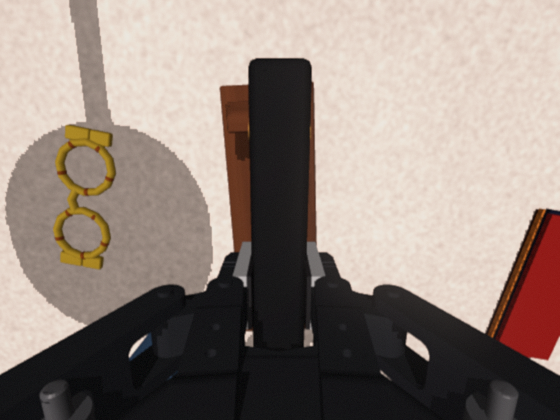

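Run:
```python
from h import *
for n in("top0","scene0"):
    c=dict(np.load(f"pics/{n}.npz")); im=c["image"].astype(int)
    # plate polygon from rough world corners
    W=np.array([[723,79,30],[699,-45,30],[506,-10,30],[519,110,30]])/1000.
    k=np.zeros(im.shape[:2],np.uint8); 
    ctr=W.mean(0); cv2.fillConvexPoly(k,proj(c,ctr+(W-ctr)*.97).round().astype(int),1)
    R,G,B=im[...,0],im[...,1],im[...,2]
    fence=((R>110)&(G<60)&(B<60)).astype(np.uint8); fence[cv2.dilate(k,np.ones((25,25)))==0]=0
    m=((R+G+B<330)&(k>0)&(cv2.dilate(fence,np.ones((5,5)))==0)).astype(np.uint8)
    nn,l,st,_=cv2.connectedComponentsWithStats(m); print(n,"comps",[(s[4],s[:4].tolist()) for s in st[1:] if s[4]>8])
    for nm,q,z in(("frame",m,.037),("fence",fence,.044)):
        ys,xs=np.nonzero(q); P=ray(c,np.c_[xs,ys],z)[:,:2]*1000
        mu,ev=cv2.PCACompute(P.astype(np.float32),None); v=ev[0]; v=v*np.sign(v[0]); t=(P-mu)@v; s=(P-mu)@np.array([-v[1],v[0]])
        print(nm,len(P),mu.round(1),"axis",np.degrees(np.arctan2(v[1],v[0])).round(2),"ext",t.min().round(),t.max().round(),s.min().round(1),s.max().round(1),"midext",(mu[0]+v*(t.min()+t.max())/2).round(1))
```

```text
top0 comps [(np.int32(465), [246, 143, 28, 49])]
frame 473 [[592.7  16.6]] axis -16.88 ext -95.0 78.0 -32.3 64.6 midext [584.4  19.1]
fence 167 [[599.9 -31.8]] axis -10.64 ext -85.0 87.0 -4.6 4.7 midext [600.8 -32. ]
scene0 comps [(np.int32(452), [312, 227, 39, 42])]
frame 453 [[599.5  17. ]] axis -14.46 ext -78.0 108.0 -38.4 31.6 midext [614.2  13.2]
fence 92 [[609.7 -29.7]] axis -10.47 ext -89.0 81.0 -3.0 4.0 midext [606.  -29.1]
```

Run:
```python
from h import *
togo((.6455,.2303),.095,-103)
```

```text
now [0.5053 0.3809 0.1882] turn 17.92 shift now-axes [-162.1  126.8   93.1] shift after turn [-115.2  170.5   93.2] F [ 0.1 -0.1 -2.9] w 20.2 t 4.62
```

play_rows(plan=[0,0,0,6,10,0,0,0,6,10,0,0,0,6,10,-23,34,0,0,10,-23,34,0,0,10,-23,34,0,0,10,-23,34,0,0,10,-23,34,20,0,10,0,0,35,0,10,0,0,25,0,10,0,0,12,0,10,0,0,0,0,10])

```text
clock: 6.12
eef_pos: [0.6442, 0.2302, 0.0943]
tcp_rot: [0.783, 0.622, -0.001, -0.0]
force: [0.8, 0.2, -1.4]
gripper_width: 0.0203
```

Run:
```python
from h import *
togo((.6455,.2303),.095,-103)
c=snap("scene","pics/s2.png"); im=c["image"]
cv2.imwrite("pics/s2c.png",cv2.resize(im[130:310,260:460],None,fx=3,fy=3,interpolation=cv2.INTER_CUBIC)[:,:,::-1])
```

```text
now [0.6442 0.2302 0.0943] turn -0.08 shift now-axes [ 0.4  1.2 -0.7] shift after turn [ 0.4  1.2 -0.7] F [ 0.8  0.2 -1.4] w 20.3 t 6.12
```

View pics/s2c.png

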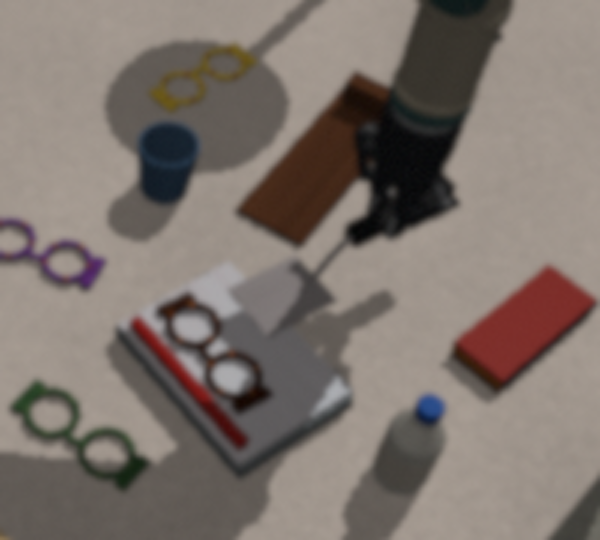

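The crop shows the held blade over the open front of the plate, pointing squarely at the front. Now I'll lower it until it touches.

play_rows(plan=[0,1,12,0,10,0,0,12,0,10,0,0,5,0,10,0,0,0,0,10])

```text
clock: 6.68
eef_pos: [0.6459, 0.2302, 0.0662]
tcp_rot: [0.783, 0.622, -0.001, -0.0]
force: [0.7, 0.9, -2.2]
gripper_width: 0.0202
```

play_rows(plan=[0,0,1,0,10,0,0,1,0,10,0,0,0,0,10])

```text
clock: 7.05
eef_pos: [0.6463, 0.2303, 0.065]
tcp_rot: [0.783, 0.622, 0.0, 0.0]
force: [-0.3, 0.0, -2.0]
gripper_width: 0.02
```

play_rows(plan=[0,0,1,0,10,0,0,1,0,10,0,0,0,0,10])

```text
clock: 7.42
eef_pos: [0.6461, 0.2302, 0.0627]
tcp_rot: [0.783, 0.622, -0.0, -0.0]
force: [0.3, -0.0, -1.7]
gripper_width: 0.0197
```

play_rows(plan=[0,0,1,0,10,0,0,0,0,10])

```text
clock: 7.68
eef_pos: [0.6462, 0.2302, 0.0617]
tcp_rot: [0.783, 0.622, -0.0, -0.0]
force: [-0.7, 1.2, -2.2]
gripper_width: 0.0202
```

play_rows(plan=[0,0,1,0,10,0,0,0,0,10])

```text
clock: 7.92
eef_pos: [0.6464, 0.2304, 0.061]
tcp_rot: [0.783, 0.622, 0.0, 0.0]
force: [-0.6, 0.0, -0.4]
gripper_width: 0.02
```

play_rows(plan=[0,0,1,0,10,0,0,0,0,10])

```text
clock: 8.18
eef_pos: [0.6464, 0.2306, 0.0603]
tcp_rot: [0.783, 0.622, 0.0, -0.0]
force: [-0.5, 1.7, 4.1]
gripper_width: 0.02
```

play_rows(plan=[-4,0,0.3,0,10,-6,0,0,0,10,-6,0,0,0,10,-6,0,0,0,10,-6,0,0,0,10,-6,0,0,0,10,-6,0,0,0,10,0,0,0,0,10])

```text
clock: 9.18
eef_pos: [0.6385, 0.1912, 0.0608]
tcp_rot: [0.783, 0.622, 0.001, 0.001]
force: [0.9, 2.0, 6.6]
gripper_width: 0.0204
```

Run:
```python
from h import *
togo((.6252,.1426),.061,-103); print(get_obs()["moment"].round(2))
c=snap("scene","pics/s3.png"); im=c["image"]; d=snap("top","pics/t3.png")["image"]
a=cv2.resize(im[210:290,290:380],None,fx=5,fy=5,interpolation=cv2.INTER_CUBIC); b=cv2.resize(d[120:200,220:290],None,fx=5,fy=5,interpolation=cv2.INTER_CUBIC)
cv2.imwrite("pics/s3c.png",np.hstack([a,b])[:,:,::-1])
```

```text
now [0.6385 0.1912 0.0608] turn -0.1 shift now-axes [-50.3  -1.9  -0.3] shift after turn [-50.3  -2.   -0.2] F [0.9 2.  6.6] w 20.4 t 9.18
[-0.05  0.03 -0.03]
```

View pics/s3c.png

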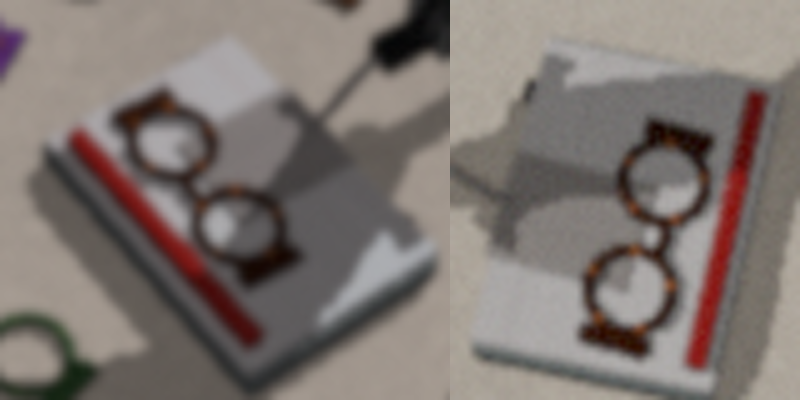

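The blade tip is now under the middle of the rims and the front hasn't moved. I'll carry on sliding.

play_rows(plan=[-5,0,0,0,10,-6,0,0,0,10,-6,0,0,0,10,-6,0,0,0,10,-6,0,0,0,10,-5,0,0,0,10,-3,0,0,0,10,0,0,0,0,10])

```text
clock: 10.28
eef_pos: [0.6302, 0.1557, 0.0608]
tcp_rot: [0.783, 0.622, 0.002, 0.0]
force: [1.7, 3.2, 6.8]
gripper_width: 0.0204
```

Run:
```python
from h import *
togo((.6252,.1426),.061,-103); print(get_obs()["moment"].round(2))
c=snap("scene","pics/s4.png"); im=c["image"]; d=snap("top","pics/t4.png")["image"]
a=cv2.resize(im[210:290,290:380],None,fx=5,fy=5,interpolation=cv2.INTER_CUBIC); b=cv2.resize(d[120:200,220:290],None,fx=5,fy=5,interpolation=cv2.INTER_CUBIC)
cv2.imwrite("pics/s4c.png",np.hstack([a,b])[:,:,::-1])
```

```text
now [0.6302 0.1557 0.0608] turn -0.08 shift now-axes [-13.9  -1.9  -0.2] shift after turn [-13.9  -1.9  -0.2] F [1.7 3.2 6.8] w 20.4 t 10.28
[ 0.1   0.08 -0.03]
```

View pics/s4c.png

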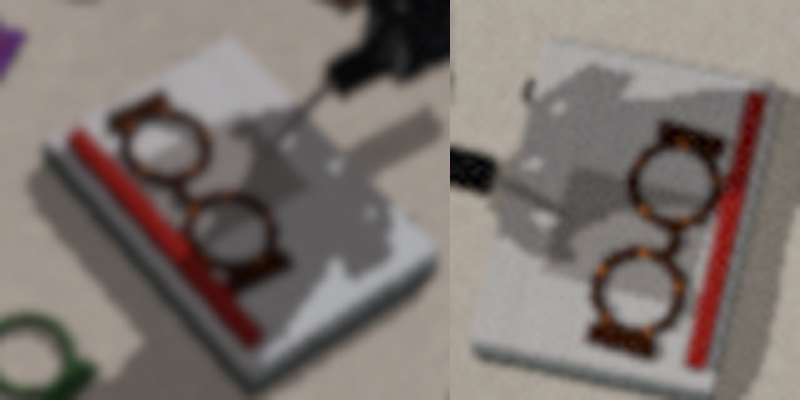

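play_rows(plan=[-3,0,0,0,10,-3,0,0,0,10,0,0,0,0,10])

```text
clock: 10.75
eef_pos: [0.629, 0.1508, 0.0609]
tcp_rot: [0.783, 0.622, 0.002, 0.0]
force: [1.2, 4.1, 7.3]
gripper_width: 0.02
```

play_rows(plan=[-2,0,0,0,10,-2,0,0,0,10,0,0,0,0,10])

```text
clock: 11.12
eef_pos: [0.6287, 0.1504, 0.0613]
tcp_rot: [0.782, 0.623, 0.004, -0.001]
force: [1.7, 10.3, 8.8]
gripper_width: 0.02
```

Run:
```python
from h import *
togo((.6252,.1426),.061,-103); print(get_obs()["moment"].round(2))
c=snap("scene","pics/s5.png"); im=c["image"]; d=snap("top","pics/t5.png")["image"]
a=cv2.resize(im[210:290,290:380],None,fx=5,fy=5,interpolation=cv2.INTER_CUBIC); b=cv2.resize(d[120:200,220:290],None,fx=5,fy=5,interpolation=cv2.INTER_CUBIC)
cv2.imwrite("pics/s5c.png",np.hstack([a,b])[:,:,::-1])
```

```text
now [0.6287 0.1504 0.0613] turn 0.07 shift now-axes [-8.4 -1.6  0.2] shift after turn [-8.4 -1.6  0.3] F [ 1.7 10.3  8.8] w 20.0 t 11.12
[ 1.55 -0.12  0.02]
```

View pics/s5c.png

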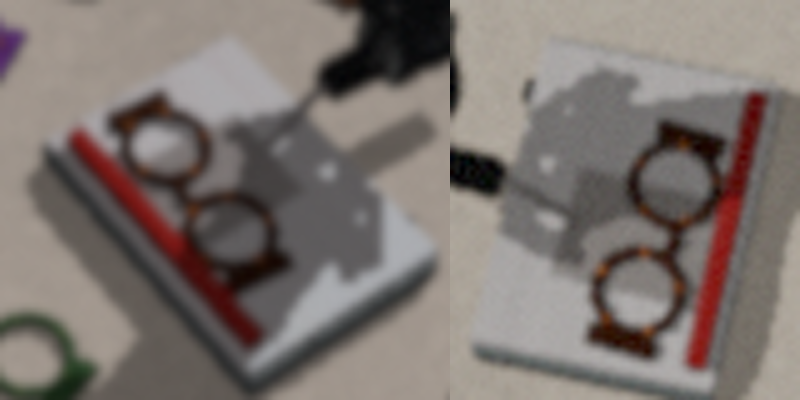

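The blade tip rests against the fence, and both rims sit over the blade with the bridge at its centre. I'll relax the push, then lift slowly.

play_rows(plan=[3.5,0,0,0,10,0,0,-1,0,10,0,0,-2,0,10,0,0,-3,0,10,0,0,-4,0,10,0,0,-6,0,10,0,0,-8,0,10,0,0,-8,0,10,0,0,-8,0,10,0,0,-5,0,10,0,0,-2,0,10,0,0,0,0,10])

```text
clock: 12.72
eef_pos: [0.6273, 0.1489, 0.1065]
tcp_rot: [0.783, 0.622, -0.0, -0.0]
force: [-0.1, -0.2, -2.1]
gripper_width: 0.02
```

Run:
```python
from h import *
togo((.6252,.1426),.061,-103); print(get_obs()["moment"].round(2))
c=snap("scene","pics/s6.png"); im=c["image"]; d=snap("top","pics/t6.png")["image"]
a=cv2.resize(im[200:280,290:380],None,fx=5,fy=5,interpolation=cv2.INTER_CUBIC); b=cv2.resize(d[120:200,220:290],None,fx=5,fy=5,interpolation=cv2.INTER_CUBIC)
cv2.imwrite("pics/s6c.png",np.hstack([a,b])[:,:,::-1])
```

```text
now [0.6273 0.1489 0.1065] turn -0.08 shift now-axes [-6.6 -0.6 45.5] shift after turn [-6.6 -0.6 45.5] F [-0.1 -0.2 -2.1] w 20.0 t 12.72
[ 0.11 -0.03 -0.  ]
```

View pics/s6c.png

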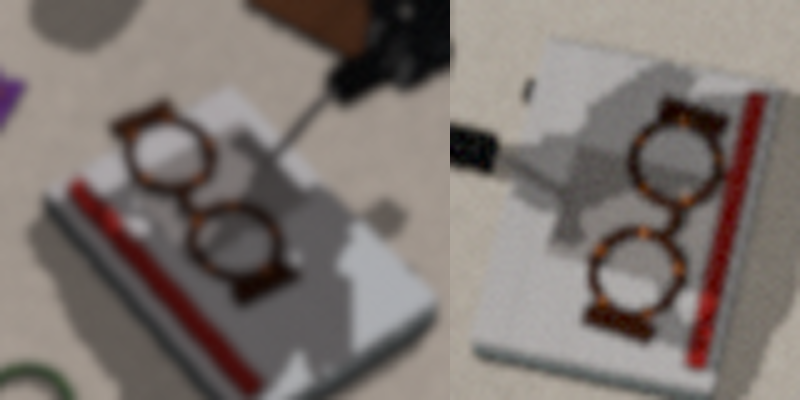

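The front has been lifted and lies level across the blade. Next I'll measure numerically how it sits on the blade, and the rack's pose.

```bash
cat >> h.py <<'E'
def frame_mask(c,ctr,z,rad=.11):
    im=c["image"].astype(int); R,G,B=im[...,0],im[...,1],im[...,2]; s=R+G+B
    m=(((R-B)>.22*R+4)&(s<330)&~((R>85)&(G<.45*R)&(B<.5*R)&(G-B<12))).astype(np.uint8)
    k=np.zeros_like(m); th=np.linspace(0,6.28,40); P=np.c_[ctr[0]+rad*np.cos(th),ctr[1]+rad*np.sin(th),0*th+z]
    cv2.fillConvexPoly(k,proj(c,P).round().astype(int),1); m=m*k
    n,l,st,_=cv2.connectedComponentsWithStats(cv2.morphologyEx(m,cv2.MORPH_CLOSE,np.ones((3,3),np.uint8)))
    i=1+np.argmax(st[1:,4]); return ((l==i)&(m>0)).astype(np.uint8)
def frame_fit(c,ctr,z):
    m=frame_mask(c,ctr,z); ys,xs=np.nonzero(m); P=ray(c,np.c_[xs,ys],z)[:,:2]*1000
    mu,ev=cv2.PCACompute(P.astype(np.float32),None); mu=mu[0]; v=ev[0]*np.sign(ev[0][0]); n=np.array([-v[1],v[0]]); t=(P-mu)@v; s=(P-mu)@n
    pe=lambda q:(np.percentile(q,1.),np.percentile(q,99.))
    tl,th=pe(t);sl,sh=pe(s); C=mu+v*(tl+th)/2+n*(sl+sh)/2
    return len(P),mu.round(1),C.round(1),np.degrees(np.arctan2(v[1],v[0])).round(2),np.round([th-tl,sh-sl],1)
E
python3 - <<'E'
from h import *
o=get_obs(); R=Ro.from_quat(o["tcp_rot"]).as_matrix(); hx=-R[:2,0]; hy=-R[:2,1]*0+np.array([-hx[1],hx[0]]); p=o["eef_pos"][:2]*1000
z=.0815
for n in("t6","s6"):
    c=dict(np.load(f"pics/{n}.npz")); r=frame_fit(c,(.596,.01),z); print(n,*r,"heading",np.degrees(np.arctan2(hx[1],hx[0])).round(2),"in spatula xy: mu",((r[1]-p)@hx).round(1),((r[1]-p)@hy).round(1),"C",((r[2]-p)@hx).round(1),((r[2]-p)@hy).round(1))
    cv2.imwrite(f"pics/m_{n}.png",frame_mask(c,(.596,.01),z)*255)
# rack rails
for n in("top0","scene0"):
    c=dict(np.load(f"pics/{n}.npz")); hsv=cv2.cvtColor(c["image"],cv2.COLOR_RGB2HSV); m=cv2.inRange(hsv,(100,110,40),(125,255,255))
    th=np.linspace(0,6.28,40); k=np.zeros_like(m); cv2.fillConvexPoly(k,proj(c,np.c_[.556+.11*np.cos(th),-.331+.11*np.sin(th),0*th+.04]).round().astype(int),255)
    for ct in cv2.findContours(m&k,cv2.RETR_EXTERNAL,cv2.CHAIN_APPROX_NONE)[0]:
        if cv2.contourArea(ct)<30: continue
        q=np.zeros_like(m); cv2.drawContours(q,[ct],-1,255,-1); ys,xs=np.nonzero(q); P=ray(c,np.c_[xs,ys],.04)[:,:2]*1000
        mu,ev=cv2.PCACompute(P.astype(np.float32),None); v=ev[0]*-np.sign(ev[0][1]); t=(P-mu)@v; s=(P-mu)@np.array([-v[1],v[0]])
        print(n,mu.round(1),"axis",np.degrees(np.arctan2(v[1],v[0])).round(2),"ext",np.ptp(t).round(),np.ptp(s).round(1),"mid",(mu[0]+v*(t.max()+t.min())/2).round(1))
E
```

```text
t6 275 [591.5   5.6] [591.3   5.1] -20.32 [141.5  59.8] heading -103.08 in spatula xy: mu 147.7 -2.2 C 148.2 -2.3
s6 207 [614.6 -51.6] [607.6 -49.8] -10.46 [143.6  16.8] heading -103.08 in spatula xy: mu 198.2 33.2 C 198.0 26.0
top0 [[ 503.8 -328.2]] axis -92.93 ext 98.0 16.4 mid [ 503.7 -328.9]
top0 [[ 608.4 -333.7]] axis -93.07 ext 97.0 19.3 mid [ 608.4 -334.6]
scene0 [[ 618.2 -337. ]] axis -92.77 ext 99.0 21.5 mid [ 618.3 -334.7]
scene0 [[ 513.5 -330.5]] axis -92.53 ext 98.0 24.0 mid [ 513.6 -328.1]
```

play_rows(plan=[0,0,-4,0,10,0,0,-8,-1,10,0,0,-12,-2,10,0,0,-14,-2,10,0,0,-14,-2,10,0,0,-14,-2,10,0,0,-14,-2,10,0,0,-14,-2,10,0,0,-10,-2,10,0,0,-5,-1,10,0,0,0,-1,10,0,0,0,0,10])

```text
clock: 14.32
eef_pos: [0.627, 0.1489, 0.2149]
tcp_rot: [0.682, 0.731, -0.0, -0.0]
force: [-0.1, -0.1, -2.3]
gripper_width: 0.0202
```

Run:
```python
from h import *
togo((.565,-.405),.215,-86)
```

```text
now [0.627  0.1489 0.2149] turn -0.08 shift now-axes [-5.483e+02 -9.970e+01  1.000e-01] shift after turn [-5.482e+02 -1.004e+02 -1.000e-01] F [-0.1 -0.1 -2.3] w 20.2 t 14.32
```

play_rows(plan=[-8,-1.5,0,0,10,-16,-3,0,0,10,-24,-4.5,0,0,10,-30,-5.5,0,0,10,-30,-5.5,0,0,10,-30,-5.5,0,0,10,-30,-5.5,0,0,10,-30,-5.5,0,0,10,-30,-5.5,0,0,10,-30,-5.5,0,0,10,-30,-5.5,0,0,10,-30,-5.5,0,0,10])

```text
clock: 15.82
eef_pos: [0.5892, -0.1756, 0.2157]
tcp_rot: [0.683, 0.73, -0.0, 0.0]
force: [0.1, 0.5, -2.8]
gripper_width: 0.0205
```

play_rows(plan=[-30,-5.5,0,0,10,-30,-5.5,0,0,10,-30,-5.5,0,0,10,-30,-5.5,0,0,10,-30,-5.5,0,0,10,-30,-5,0,0,10,-24,-4,0,0,10,-16,-3,0,0,10,-10,-2,0,0,10,0,0,0,0,10,0,0,0,0,10])

```text
clock: 17.2
eef_pos: [0.5656, -0.4032, 0.2154]
tcp_rot: [0.682, 0.731, 0.001, -0.0]
force: [0.3, 0.6, -2.2]
gripper_width: 0.0202
```

Run:
```python
from h import *
o=get_obs(); R=Ro.from_quat(o["tcp_rot"]).as_matrix(); hx=-R[:2,0]; hy=np.array([-hx[1],hx[0]]); p=o["eef_pos"][:2]*1000
z=o["eef_pos"][2]-.0608+.030+.0058; hd=np.degrees(np.arctan2(hx[1],hx[0])); print(o["eef_pos"],hd,o["force"].round(1))
ctr=(p+148*hx)/1000
ims=[]
for n in("top","scene"):
    c=snap(n,f"pics/{n}7.png"); r=frame_fit(c,ctr,z); print(n,*r,"in spatula mu",((r[1]-p)@hx).round(1),((r[1]-p)@hy).round(1),"C",((r[2]-p)@hx).round(1),((r[2]-p)@hy).round(1),"axis rel",(r[3]-hd-90).round(2))
    u,v=proj(c,[*ctr,z])[0].astype(int); u=max(u,40);a=c["image"][v-40:v+40,u-40:u+40]; b=frame_mask(c,ctr,z)[v-40:v+40,u-40:u+40,None]*255+0*a; print(u,v)
    ims.append(cv2.resize(np.vstack([a,b.astype(np.uint8)]),None,fx=3,fy=3,interpolation=cv2.INTER_CUBIC)[:480,:240])
w=snap("wrist","pics/w7.png")["image"]
ims.append(cv2.resize(w,(320,240))); ims[-1]=np.vstack([ims[-1],0*ims[-1]])
h=max(i.shape[0] for i in ims); cv2.imwrite("pics/m7.png",np.hstack([np.pad(i,((0,h-i.shape[0]),(0,0),(0,0))) for i in ims])[:,:,::-1])
```

```text
[ 0.56563567 -0.40316576  0.21537268] -85.99169974452971 [ 0.3  0.6 -2.2]
top 305 [ 551.3 -547.7] [ 572.  -547.2] -5.6 [141.7  53.7] in spatula mu 143.2 -24.4 C 144.1 -3.7 axis rel -9.61
467 162
scene 528 [ 582.4 -544.1] [ 577.4 -543.2] 2.06 [144.9  53.8] in spatula mu 141.8 6.9 C 140.5 1.9 axis rel -1.95
162 353
```

View pics/m7.png

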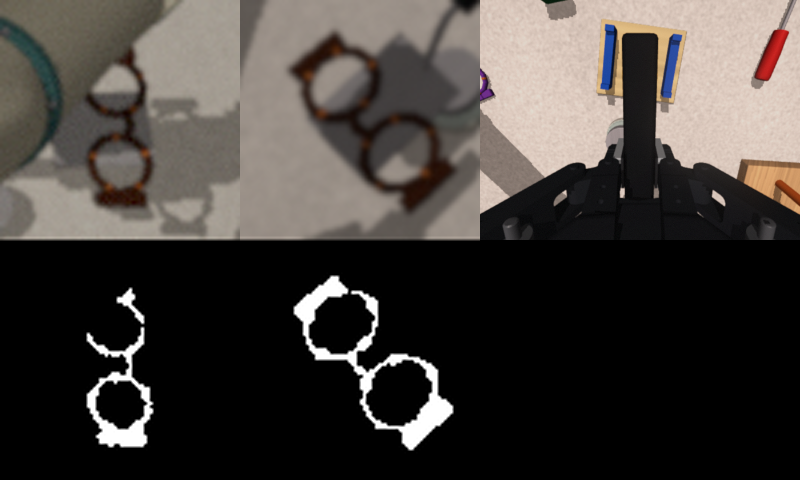

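```bash
cat >> h.py <<'E'
def holes(c,ctr,z):
    m=cv2.morphologyEx(frame_mask(c,ctr,z),cv2.MORPH_CLOSE,np.ones((3,3),np.uint8))
    cs,h=cv2.findContours(m,cv2.RETR_CCOMP,cv2.CHAIN_APPROX_NONE); out=[]
    for ct,hh in zip(cs,h[0]):
        if hh[3]>=0 and cv2.contourArea(ct)>60: M=cv2.moments(ct); out.append((M["m10"]/M["m00"],M["m01"]/M["m00"]))
    P=ray(c,out,z)[:,:2]*1000 if out else np.zeros((0,2)); return P[np.argsort(-P[:,0])]
E
python3 - <<'E'
from h import *
def rep(n,p,hd,z,ctr):
    c=dict(np.load(f"pics/{n}.npz")); H=holes(c,ctr,z); a=np.radians(hd); hx=np.array([np.cos(a),np.sin(a)]); hy=np.array([-hx[1],hx[0]])
    q=np.c_[(H-p)@hx,(H-p)@hy]; print(n,"rims in spatula",q.round(1).tolist())
    if len(q)==2: print("  dist",np.linalg.norm(q[0]-q[1]).round(1),"mid",q.mean(0).round(1),"axis rel",np.degrees(np.arctan2(-(q[0]-q[1])[0],(q[0]-q[1])[1])).round(2))
rep("t6",np.array([627.3,148.9]),-103.08,.0815,(.594,.005))
p7=np.array([565.6,-403.2])
rep("scene7",p7,-86,.1904,(.577,-.547)); rep("top7",p7,-86,.1904,(.577,-.547))
c=dict(np.load("pics/w7.npz")); hsv=cv2.cvtColor(c["image"],cv2.COLOR_RGB2HSV); m=cv2.inRange(hsv,(100,120,40),(125,255,255)); m[:,:190]=0;m[:,360:]=0;m[180:]=0
for ct in cv2.findContours(m,cv2.RETR_EXTERNAL,cv2.CHAIN_APPROX_NONE)[0]:
    if cv2.contourArea(ct)<200: continue
    print(cv2.boundingRect(ct)); 
    for r in np.linspace(ct[:,0,1].min()+10,ct[:,0,1].max()-10,5).astype(int):
        x=ct[ct[:,0,1]==r][:,0,0]; P=ray(c,[(x.min()-.5,r),(x.max()+.5,r)],.04)[:,:2]*1000; print(r,x.min(),x.max(),P.round(1).tolist(), c["image"][r,x.min():x.max()+1].sum(1).tolist())
E
```

```text
t6 rims in spatula [[141.7, -38.7]]
scene7 rims in spatula [[144.0, 37.0], [139.2, -35.1]]
  dist 72.3 mid [141.6   0.9] axis rel -3.84
top7 rims in spatula [[140.0, -36.3]]
(317, 60, 36, 111)
70 332 351 [[606.4, -293.1], [624.6, -291.8]] [134, 126, 138, 148, 165, 155, 168, 170, 189, 207, 212, 220, 244, 248, 248, 261, 269, 261, 263, 313]
92 329 345 [[605.7, -312.2], [621.5, -311.1]] [133, 138, 191, 257, 279, 282, 283, 281, 282, 283, 283, 278, 282, 282, 284, 285, 279]
115 325 341 [[604.2, -333.0], [620.3, -331.9]] [130, 135, 174, 257, 278, 277, 281, 280, 282, 276, 278, 281, 278, 285, 277, 281, 291]
137 321 337 [[602.6, -353.6], [618.9, -352.4]] [142, 130, 151, 223, 270, 277, 278, 281, 280, 274, 279, 277, 279, 281, 286, 280, 279]
160 318 333 [[602.0, -375.8], [617.6, -374.7]] [136, 137, 155, 199, 227, 242, 244, 243, 240, 251, 251, 262, 263, 268, 262, 269]
(211, 43, 26, 114)
53 220 235 [[503.9, -286.0], [518.3, -284.9]] [184, 171, 197, 209, 217, 238, 240, 246, 250, 264, 268, 274, 279, 253, 149, 78]
76 219 234 [[503.4, -305.5], [518.1, -304.4]] [282, 267, 259, 271, 277, 268, 271, 273, 270, 272, 273, 277, 276, 258, 167, 85]
99 217 232 [[502.0, -325.7], [516.9, -324.7]] [289, 261, 264, 264, 267, 265, 268, 268, 263, 269, 269, 266, 270, 252, 156, 77]
122 215 230 [[500.5, -346.7], [515.7, -345.6]] [314, 267, 259, 262, 264, 264, 264, 264, 263, 268, 264, 261, 269, 249, 147, 87]
146 213 228 [[499.0, -369.4], [514.5, -368.3]] [228, 207, 212, 206, 216, 213, 214, 218, 233, 240, 240, 239, 247, 236, 141, 77]
```

The last view showed the whole front on the blade in the scene camera, and the rack rails clear in the wrist camera at (220,100) and (335,115). I'm moving back to hover over the rack.

Run:
```python
from h import *
togo((.5589,-.1895),.105,-89.5)
```

```text
now [ 0.5655 -0.4035  0.2155] turn 3.5 shift now-axes [213.9   8.3 110.6] shift after turn [214.1  -4.8 110.5] F [ 0.4  0.  -2.6] w 19.9 t 17.35
```

play_rows(plan=[8,0,0,1,10,16,0,0,1,10,24,0,0,1,10,28,0,0,0.5,10,28,-1,0,0,10,28,-1,0,0,10,28,-1,0,0,10,24,0,0,0,10,16,0,0,0,10,10,0,0,0,10,4,0,4,0,10,0,0,10,0,10])

```text
clock: 18.85
eef_pos: [0.5587, -0.1913, 0.2014]
tcp_rot: [0.705, 0.709, 0.0, 0.001]
force: [-0.6, -0.6, -1.9]
gripper_width: 0.0204
```

play_rows(plan=[0,0,16,0,10,0,0,20,0,10,0,0,20,0,10,0,0,18,0,10,0,0,12,0,10,0,0,6,0,10,0,0,3,0,10,0,0,0,0,10,0,0,0,0,10])

```text
clock: 19.98
eef_pos: [0.5588, -0.1908, 0.107]
tcp_rot: [0.705, 0.71, 0.0, 0.0]
force: [0.6, 0.7, -2.7]
gripper_width: 0.0201
```

Run:
```python
from h import *
togo((.5589,-.1895),.105,-89.5)
o=get_obs(); R=Ro.from_quat(o["tcp_rot"]).as_matrix(); hx=-R[:2,0]; hy=np.array([-hx[1],hx[0]]); p=o["eef_pos"][:2]*1000; z=o["eef_pos"][2]-.025
ctr=(p+142*hx)/1000; ims=[]
for n in("top","scene"):
    c=snap(n,f"pics/{n}8.png"); H=holes(c,ctr,z); q=np.c_[(H-p)@hx,(H-p)@hy]; print(n,H.round(1).tolist(),"spat",q.round(1).tolist())
    if len(H)==2: print(" mid world",H.mean(0).round(1),"axis",np.degrees(np.arctan2(*(H[0]-H[1])[::-1])).round(2))
```

```text
now [ 0.5588 -0.1908  0.107 ] turn -0.08 shift now-axes [1.3 0.1 2. ] shift after turn [1.3 0.1 2. ] F [ 0.6  0.7 -2.7] w 20.1 t 19.98
top [[595.2, -335.5], [531.4, -332.5]] spat [[145.0, 35.4], [141.5, -28.4]]
 mid world [ 563.3 -334. ] axis -2.75
scene [[586.7, -335.3]] spat [[144.7, 26.9]]
```

play_rows(plan=[1,0,5,0,10,0,0,9,0,10,0,0,9,0,10,0,0,6,0,10,0,0,3,0,10,0,0,2,0,10,0,0,2,0,10,0,0,2,0,10,0,0,2,0,10,0,0,0,0,10])

```text
clock: 21.32
eef_pos: [0.5583, -0.1897, 0.0664]
tcp_rot: [0.704, 0.71, -0.0, -0.0]
force: [0.8, -0.0, -1.5]
gripper_width: 0.0198
```

play_rows(plan=[0,0,3,0,10,0,0,4,0,10,0,0,4,0,10,0,0,3,0,10,0,0,0,0,10])

```text
clock: 21.95
eef_pos: [0.5581, -0.1897, 0.0521]
tcp_rot: [0.705, 0.71, -0.0, -0.0]
force: [0.4, -0.1, -1.1]
gripper_width: 0.0202
```

Run:
```python
from h import *
togo((.5589,-.1895),.0525,-89.5)
ims=[]
for n,ct in(("top",(373,185)),("scene",(240,315))):
    c=snap(n,f"pics/{n}9.png"); u,v=ct; ims.append(cv2.resize(c["image"][v-40:v+40,u-40:u+40],(400,400),interpolation=cv2.INTER_CUBIC))
cv2.imwrite("pics/m9.png",np.hstack(ims)[:,:,::-1])
```

```text
now [ 0.5581 -0.1897  0.0521] turn -0.08 shift now-axes [ 0.2  0.8 -0.4] shift after turn [ 0.2  0.8 -0.4] F [ 0.4 -0.1 -1.1] w 20.2 t 21.95
```

View pics/m9.png

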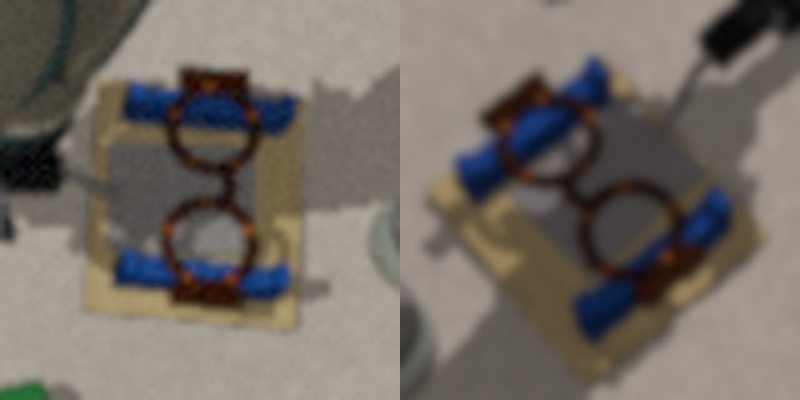

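The front lies across both rails, between the stops and clear of the blade, which is about 17 mm below. I'll draw the blade out along the rails.

play_rows(plan=[3,0.2,0,0,10,6,0.4,0,0,10,9,0.6,0,0,10,12,0.8,0,0,10,12,0.8,0,0,10,12,0.8,0,0,10,12,0.8,0,0,10,12,0.8,0,0,10,12,0.8,0,0,10,10,0.6,0,0,10,5,0.3,0,0,10,0,0,0,0,10])

```text
clock: 23.55
eef_pos: [0.5646, -0.0843, 0.0525]
tcp_rot: [0.704, 0.71, 0.0, 0.0]
force: [0.8, -0.3, -1.0]
gripper_width: 0.0199
```

Run:
```python
from h import *
# rest target: between rest pose and measured lay
togo((.5030,.381),.2,-84.3)
for n in("top","scene"):
    c=snap(n,f"pics/{n}10.png"); b=dict(np.load(f"pics/{n}9.npz"))
    m1=frame_mask(c,(.56,-.332),.0465); m0=frame_mask(b,(.56,-.332),.0465)
    f=lambda m:np.mean(np.nonzero(m),1).round(2); print(n,m0.sum(),f(m0),m1.sum(),f(m1)); H=holes(c,(.56,-.332),.0465); print(H.round(1).tolist())
```

```text
now [ 0.5646 -0.0843  0.0525] turn -5.25 shift now-axes [ 465.8  -58.  -147.5] shift after turn [ 469.1  -15.1 -147.5] F [ 0.8 -0.3 -1. ] w 19.9 t 23.55
top 654 [181.47 376.26] 879 [181.83 372.5 ]
[[517.8, -330.1]]
scene 786 [329.08 238.54] 1308 [322.3  240.26]
[[549.0, -367.2]]
```

play_rows(plan=[0,0,-15,0,10,0,0,-30,0,10,0,0,-35,0,10,0,0,-35,0,10,5,0,-25,-1,10,15,0,-7,-2,10,30,-1,0,-2,10,40,-2,0,0,10,40,-2,0,0,10,40,-2,0,0,10,40,-2,0,0,10,40,-2,0,0,10])

```text
clock: 25.15
eef_pos: [0.5312, 0.1654, 0.1989]
tcp_rot: [0.672, 0.74, -0.001, -0.001]
force: [1.8, 0.3, -1.1]
gripper_width: 0.0202
```

play_rows(plan=[40,-2,0,0,10,40,-2,0,0,10,40,-1,0,0,10,40,0,0,0,10,30,0,0,0,10,20,0,0,0,10,7,0,0,0,10,0,0,0,0,10,0,0,0,0,10])

```text
clock: 26.28
eef_pos: [0.5076, 0.3771, 0.1996]
tcp_rot: [0.674, 0.739, -0.0, 0.0]
force: [0.4, 0.9, -1.0]
gripper_width: 0.0199
```

Run:
```python
from h import *
togo((.5030,.381),.045,-84.3)
for n in("top","scene"):
    c=snap(n,f"pics/{n}11.png"); b=dict(np.load(f"pics/{n}9.npz"))
    for q,nm in((b,"before"),(c,"after")):
        im=q["image"].astype(int); R,G,B=im[...,0],im[...,1],im[...,2]; s=R+G+B
        m=((R-B>.3*R)&(s<180)).astype(np.uint8); k=np.zeros_like(m); th=np.linspace(0,6.28,40)
        cv2.fillConvexPoly(k,proj(q,np.c_[.56+.1*np.cos(th),-.332+.1*np.sin(th),0*th+.0465]).round().astype(int),1); m*=k
        nn,l,st,ce=cv2.connectedComponentsWithStats(cv2.dilate(m,np.ones((3,3),np.uint8))); i=1+np.argmax(st[1:,4]); ys,xs=np.nonzero((l==i)&(m>0))
        P=ray(q,np.c_[xs,ys],.0465)[:,:2]*1000; mu,ev=cv2.PCACompute(P.astype(np.float32),None); v=ev[0]*np.sign(ev[0][0]); t=(P-mu)@v; w=(P-mu)@np.array([-v[1],v[0]])
        print(n,nm,len(P),mu.round(1),"axis",np.degrees(np.arctan2(v[1],v[0])).round(1),"ext",t.min().round(),t.max().round(),w.min().round(),w.max().round())
```

```text
now [0.5076 0.3771 0.1996] turn -0.41 shift now-axes [  4.4  -4.3 154.6] shift after turn [  4.3  -4.2 154.6] F [ 0.4  0.9 -1. ] w 19.9 t 26.27
top before 257 [[ 555.6 -333.3]] axis -2.4 ext -71.0 74.0 -28.0 29.0
top after 205 [[ 552.6 -333.2]] axis -2.4 ext -68.0 77.0 -25.0 29.0
scene before 101 [[ 581.3 -332.8]] axis 14.8 ext -32.0 34.0 -33.0 22.0
scene after 144 [[ 559.9 -336.8]] axis -12.5 ext -42.0 53.0 -30.0 36.0
```

play_rows(plan=[4.3,-4.3,15,-0.4,10,0,0,30,0,10,0,0,35,0,10,0,0,35,0,10,0,0,25,0,10,0,0,12,0,10,0,0,3,0,10,0,0,0,0,10])

```text
clock: 27.38
eef_pos: [0.5028, 0.3831, 0.0451]
tcp_rot: [0.67, 0.742, 0.001, 0.0]
force: [0.1, -1.1, -1.8]
gripper_width: 0.0204
```

play_rows(plan=[0,0,2,0,10,0,0,2,0,10,0,0,1,0,10,0,0,0,0,10])

```text
clock: 27.88
eef_pos: [0.5024, 0.3829, 0.0397]
tcp_rot: [0.67, 0.742, 0.0, -0.0]
force: [-1.0, -0.1, -0.4]
gripper_width: 0.02
```

Run:
```python
from h import *
togo((.5030,.381),.039,-84.3)
```

```text
now [0.5024 0.3829 0.0397] turn 0.12 shift now-axes [-2.   0.4  0.7] shift after turn [-2.   0.4  0.7] F [-1.  -0.1 -0.4] w 20.0 t 27.88
```

Shift 2 mm forward and 1 mm lower until it touches.

play_rows(plan=[-2,0,0.5,0,10,0,0,0.5,0,10,0,0,0,0,10])

```text
clock: 28.25
eef_pos: [0.5029, 0.382, 0.0396]
tcp_rot: [0.67, 0.742, 0.001, -0.0]
force: [-1.4, 1.6, 7.0]
gripper_width: 0.0201
```

play_rows(plan=[0,0,0.7,0,10,0,0,0,0,10])

```text
clock: 28.5
eef_pos: [0.5029, 0.382, 0.0396]
tcp_rot: [0.67, 0.742, 0.001, -0.0]
force: [-2.8, 1.8, 11.7]
gripper_width: 0.0201
```

play_rows(plan=[0,0,-1.2,0,10,0,0,0,0,30,0,0,0,0,45,0,0,0,0,60,0,0,0,0,60,0,0,0,0,60,0,0,-20,0,60,0,0,-40,0,70,0,0,-45,0,80,0,0,-45,0,85,0,0,-40,0,85,0,0,0,0,85])

```text
clock: 30.0
eef_pos: [0.5048, 0.3819, 0.2343]
tcp_rot: [0.67, 0.742, 0.004, 0.001]
force: [0.3, 0.2, -1.1]
gripper_width: 0.0852
```

Run:
```python
from h import *
togo((.5030,.381),.2,-84.3)
c=snap("wrist","pics/w12.png")
for nm,a in(("restL",(range(110,305,3),225,275,340,.008)),("bladeL",(range(255,300,2),250,272,270,.0098)),("bladeR",(range(255,300,2),300,325,270,.0098)),("hanL",(range(155,225,2),268,290,100,.066)),("hanR",(range(155,225,2),294,318,105,.066))):
    try: print(nm,*edges(c,*a))
    except Exception as e: print(nm,e)
im=c["image"].sum(2).astype(int); print(im[230:330:3,286].tolist())
print(im[85:110:2,292].tolist())
# other objects: change vs start
for n in("top","scene"):
    q=snap(n,f"pics/{n}12.png")["image"].astype(int); b=dict(np.load(f"pics/{n}0.npz"))["image"].astype(int)
    m=(np.abs(cv2.GaussianBlur(q.astype(np.float32),(5,5),0)-cv2.GaussianBlur(b.astype(np.float32),(5,5),0)).max(2)>45).astype(np.uint8)
    print(n,[s.tolist() for s in cv2.connectedComponentsWithStats(m)[2][1:] if s[4]>25])
```

```text
now [0.5048 0.3819 0.2343] turn 0.11 shift now-axes [-0.9 -2.2 34.3] shift after turn [-0.7 -1.9 34.3] F [ 0.3  0.2 -1.1] w 85.2 t 30.0
restL -82.49371 [460.81427 331.5704 ] 65
bladeL index 0 is out of bounds for axis 1 with size 0
bladeR -84.47599 [549.5152 258.727 ] 23
hanL -84.436455 [514.106   386.19608] 35
hanR index 0 is out of bounds for axis 1 with size 0
[80, 87, 93, 89, 104, 144, 350, 354, 378, 378, 380, 381, 379, 377, 380, 379, 377, 380, 375, 383, 384, 378, 387, 383, 387, 382, 376, 418, 528, 520, 516, 503, 530, 529]
[522, 461, 154, 136, 141, 140, 143, 141, 141, 135, 147, 156, 145]
top [[24, 86, 35, 14, 262], [0, 99, 231, 269, 22442], [7, 100, 12, 25, 190], [253, 143, 21, 30, 294], [367, 158, 18, 12, 103], [365, 171, 20, 36, 271], [289, 172, 8, 8, 35], [247, 181, 13, 11, 79], [288, 181, 13, 19, 88], [322, 201, 14, 18, 75], [131, 270, 219, 52, 5269], [0, 309, 11, 9, 78], [0, 345, 236, 75, 12374], [246, 361, 11, 6, 32], [189, 367, 42, 11, 248], [268, 371, 11, 8, 51], [363, 372, 10, 14, 75], [267, 412, 8, 8, 40]]
scene [[199, 0, 22, 19, 209], [423, 0, 15, 15, 119], [406, 16, 19, 23, 315], [239, 18, 15, 25, 166], [338, 33, 17, 25, 238], [361, 43, 6, 9, 42], [392, 60, 17, 11, 110], [210, 85, 10, 25, 145], [371, 85, 48, 47, 1116], [183, 127, 148, 107, 2680], [321, 208, 40, 32, 494], [134, 217, 5, 8, 27], [143, 229, 16, 24, 129], [312, 230, 12, 6, 44], [319, 236, 10, 7, 51], [156, 240, 115, 48, 2679], [327, 246, 24, 23, 297], [317, 249, 9, 8, 41], [274, 250, 42, 32, 532], [158, 259, 7, 6, 30], [271, 265, 11, 8, 64], [290, 279, 10, 5, 41], [216, 290, 19, 16, 121], [226, 301, 31, 32, 259]]
```

Run:
```python
from h import *
for n,boxes in(("top",{"green":(295,155,330,212),"wax":(300,215,350,250),"cup":(186,215,220,248)}),("scene",{"green":(258,250,315,298),"wax":(218,228,262,275),"cup":(300,165,332,202)})):
    for k in("0","12"):
        hsv=cv2.cvtColor(dict(np.load(f"pics/{n}{k}.npz"))["image"],cv2.COLOR_RGB2HSV)
        for nm,(a,b,c,d) in boxes.items():
            lo,hi=((95,80,20),(125,255,255)) if nm=="cup" else ((40,70,15),(90,255,255))
            ys,xs=np.nonzero(cv2.inRange(hsv,lo,hi)[b:d,a:c]); print(n,k,nm,len(xs),(xs.mean()+a).round(1),(ys.mean()+b).round(1))
    q=[dict(np.load(f"pics/{n}{k}.npz"))["image"] for k in("0","12")]
    u,v=(421,192) if n=="top" else (193,343); A,B=[cv2.cvtColor(i,cv2.COLOR_RGB2GRAY)[v-20:v+20,u-20:u+20].astype(np.float32) for i in q]; print(n,"jar shift",np.round(cv2.phaseCorrelate(A,B),2).tolist() if False else cv2.phaseCorrelate(A,B))
c=dict(np.load("pics/top12.npz")); im=c["image"].astype(int); R,G,B=im[...,0],im[...,1],im[...,2]
m=((R-B>.3*R)&(R+G+B<180))[150:215,345:405]; ys,xs=np.nonzero(m); P=ray(c,np.c_[xs+345,ys+150],.0465)[:,:2]*1000; print("frame",len(P),P.mean(0).round(1),np.ptp(P,0).round(),get_obs()["clock"])
```

```text
top 0 green 217 309.6 184.5
top 0 wax 594 325.4 232.6
top 0 cup 435 201.6 230.1
top 12 green 202 309.6 185.3
top 12 wax 589 325.3 232.6
top 12 cup 433 201.5 230.0
top jar shift ((-0.12959765006786483, -0.03925758632927412), 0.9461899340152741)
scene 0 green 99 287.8 275.8
scene 0 wax 521 239.4 251.1
scene 0 cup 364 315.2 182.9
scene 12 green 110 288.1 275.8
scene 12 wax 523 239.4 251.4
scene 12 cup 361 315.2 182.9
scene jar shift ((-0.020887205023409905, -0.0032989268806993266), 0.994064177274704)
frame 215 [ 554.4 -332.3] [146.  55.] 30.15
```

All bystanders are unmoved, the front is on the rack and the spatula is on its rest. The gripper is clear, so I'm handing in.

```bash
python3 -c "
from station import *
print(finish_job())"
```

```text
the job is handed in; nothing more can be done
None
```

The job is done and handed in at about 30 s of the 61 s allowed. I slid the spatula under the hot front up to the fence, lifted it off and lowered it onto the two blue rails. Then I drew the blade out along the rails and laid the spatula back on its rest.

**Last checks:**
- **Front:** the last look at it, before I drew the blade out, showed it across both rails and between the stops. Afterwards the top camera still measured it centred on the rack to within a few mm, with its long axis at -2.4° against about -3° for square across the rails.
- **Spatula:** it lies at about -84.5°, against -85.0° where it first lay and -82.5° for the rest itself. I aimed between the two, so it is about 2 mm and half a degree from how it lay.
- **Bystanders:** the green front, wax, cup and jar were unmoved, to within about 1 pixel in both cameras.

**Checks that failed or disagreed:**
- On the rack, the scene camera's colour mask picked up plywood and rails, so it gave no usable position for the front. The final placement rests on the top camera alone.
- The top and scene cameras disagreed by about 3.5 mm on the rack's position in x. I settled that with the wrist camera.

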